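# Clip the glaze sample onto the ware crate

## Task

Take the green-glazed sample tile with the orange-tabbed snap hook out of the plywood rack and clip it onto the yellow steel eye on the front of the white ware crate, pressing its sprung gate against the eye's bar until the bar slips inside and the gate snaps shut. Then, still holding it, tug it straight down with about one kilo of force (10 N) for half a second to prove that it is caught, and let it hang there; never load hook or crate with more than one and a half (15 N). Do not disturb the vase, the dish or the two other tiles.

Things in the scene. Friction and masses are not known exactly. Their poses are not given: they have to be found in the camera images.
- clip: Sample tile on a steel snap hook, one loose rigid piece (but for the gate), about 0.11 kg, standing upright in a slot of the rack, 144 mm tall. Origin: middle of the tile's lower edge; own z up, x from spine to gate, y thickness. All clip points share these axes. White tile with green band: x -22..22, y -3.5..3.5, z 0..50 mm. Steel frame above it 8 mm thick, z 50..116
- grip_tab (a point): Where to hold the hook: on its orange plastic tab, at x 0, y 0, z 132 mm of the clip frame. The tab spans x -12..12, y -6..6, z 114..144 mm; take it across y (12 mm)
- mouth (a point): Where the bar should press the gate, at x 13, z 87 mm of the clip frame, on the gate (its outer face is at x 16). The mouth reaches from the frame's foot (z 58) up to the nose, which hangs from the roof at x 9..17 down to z 98. A bar of 8 mm goes in under the nose with its centre at z 79..92; the fully opened gate stops its centre near x -5 at z 87, x 3 at z 79
- seat (a point): Seat of the bar under the hook's roof, at x 0, z 102 mm of the clip frame: the bar's centre when the hook hangs. Roof underside z 106, spine's inner face x -17, nose's inner face x 9. To get from mouth to seat the bar's centre must be pushed in to x 4 or less, behind the nose, and then rise (the hook is lowered); the gate shuts beneath it
- gate (a joint): Brass gate, rad: 0 shut, grows as it swings inward (to the spine), hard stop at 0.8. Hinge along y at x 13, z 60 mm of the clip frame; gate 37 mm long, 6 thick, free end up at the nose. It cannot swing outward. Spring 0.04 N m when just opening to 0.13 N m fully open (1.5 to 5 N at the mouth point, 7 N lower down); shuts by itself
- eye (a point): Centre of the eye's bar at mid height, 150 mm above the table: the eye is clamped in an upright track and its true height is anywhere up to 6 mm above or below this point (true in x and y). Level yellow rod 8 mm thick, 64 mm long along the crate's y, axis 45 mm in front of the crate; axes as the crate's (x from bar to crate). Its two arms slope down and back to the crate, 50 mm lower.
- rack: Plywood rack, fixed, 70 (x) by 180 (y) by 31 mm high, three slots in its top at y -60, 0, 60 mm, each 46.5 by 8.5 mm (long side along x), 25 mm deep (floor 6 mm above the table). Origin: centre of its underside. Yaw varies. The clip stands in one of the slots, its x along the rack's x, i.e. gate side away from the robot; the two bare tiles stand in the others
- crate: White perforated plastic crate full of white vases, fixed, 240 (x) by 300 (y) by 130 mm high. Origin: centre of its underside; the yellow eye is on its front, the -x face, which looks towards the robot. Yaw varies
- tile_a: Bystander: bare white tile with blue glaze band, 44 x 7 x 50 mm high, loose in a slot of the rack; origin in the middle of its lower edge
- tile_b: Bystander: bare white tile with amber glaze band, 44 x 7 x 50 mm high, loose in a slot of the rack; origin in the middle of its lower edge
- vase: Bystander: white porcelain vase, 86 mm across, 130 mm high, loose on the table; origin at the centre of its foot
- dish: Bystander: small blue pigment dish, 80 mm across, 28 mm high, loose on the table; origin at the centre of its foot
Things that resemble listed ones, but are neither listed nor needed, are in the scene too. There is more than one size of the clip; the one meant has the size given above.

How it is judged:
On the way, in this order (a step that is already met when the one before it is completed fails the run):
1. the eye's bar presses the gate inward (value of joint gate above 0.25 rad and contact force between clip and crate above 0.5 N), for 0.05 s.
2. with the bar inside the hook and the gate shut, the hook is pulled down on the bar with 7 N or more for 0.3 s (value of joint gate below 0.1 rad and z of eye in the frame of clip between 0.088 and 0.116 m and x of eye in the frame of clip between -0.017 and 0.009 m and y of eye in the frame of clip between -0.032 and 0.032 m and contact force between clip and crate above 7 N), for 0.3 s.
At the end, for the whole second after the job is handed in: The hook hangs on the bar, released, nearly still (under 0.05 m/s), upright within 0.3 rad, gate shut (under 0.1 rad), the bar inside it between spine and nose (the eye's mid-height point, up to 6 mm off the bar, is 88 to 116 mm above the tile's lower edge) (value of joint gate below 0.1 rad and z of eye in the frame of clip between 0.088 and 0.116 m and x of eye in the frame of clip between -0.017 and 0.009 m and y of eye in the frame of clip between -0.032 and 0.032 m and contact force between clip and crate above 0.3 N and angle between clip's own z axis and vertical below 0.3 rad and linear speed of clip below 0.05 m/s); the robot touches nothing.
It fails at once if hook or tile pressed on the crate or its eye with more than 15 N (contact force between clip and crate above 15 N).
It fails at once if the arm or fingers press on the crate with more than 15 N (contact force between any of the arm, the fingers and crate above 15 N).
It fails at once if the vase or the dish moved more than 30 mm (distance of any of vase, dish from where it was at the start of the episode above 0.03 m).
It fails at once if another tile moved more than 20 mm (distance of any of tile_a, tile_b from where it was at the start of the episode above 0.02 m).
It also fails if it takes over 70 s, if anything falls off the work surface, if the arm or the gripper's body presses on something with over 40 N, if the wrist force passes 120 N, or if a joint passes its speed limit or range.

## Robot

A 6-joint arm with a two-finger parallel gripper is mounted at the origin on the work surface. World frame = base frame: x ahead of the robot, y to its left, z up, the work surface at z = 0. Lengths are in m, angles in rad, forces in N, time in s.
With the tool pointing down it reaches from about 0.35 to 0.975 m from the base axis. Payload 7.1 kg.
Tool frame: the origin (TCP) lies between the finger pads; the fingertips stand 11 mm ahead of it and the grasp point (between the pads) lies 8 mm behind it; z points along the fingers, y is the line along which they close (so a half turn about z gives the same grasp; the last joint's range is limited). The gripper opens to 88 mm and grips with 3 to 60 N. Pads are 20 mm wide; open, the fingers measure 115 mm over their backs; the gripper's body (75 mm by 178 mm) begins 61 mm behind the grasp point.
Start: joints at [1.152, 0.423, 1.63, -0, 1.089, -0.019], TCP at [0.243, 0.576, 0.197] pointing down, gripper open.
Joint ranges: [-3, 3], [-0.9, 2.11], [0.09, 2.58], [-1.31, 4.45], [0.11, 2.69], [-2.54, 2.54]. Speed limits (rad/s): [2.39, 2.39, 3.01, 3.14, 3.14, 3.14].

## Interface

Orientations are given as a unit quaternion [x, y, z, w].
In Python, from rig import arm gives the robot as it stands.
- The arm moves only by the tool move_arm, never from a script. Its arguments are lists of equal length, an entry for each row: "xyz": the shift along the tool's x, y, z each as a share of 1 m, from -1 to 1, a list of three; "turn": the turn, a rotation vector about the tool's x, y, z each as a share of 45 degrees, from -1 to 1, a list of three; "claw": the closure, from 0 (fully open) to 1 (shut). In form: {"xyz": [[dx, dy, dz], ...], "turn": [[wx, wy, wz], ...], "claw": [claw, ...]}. A call has 1 to 20 rows; each row is the pose to reach, as a shift and turn from the pose commanded when the call began, along the tool's axes at that moment; what a row does not reach only later rows make up. A row lasts 1/10 s, in which the tool goes at most 50 mm and 8.59 degrees, less where a joint would pass 70% of its speed; a pose out of reach is approached as far as the arm can. A call with a number of a shift or a turn outside -1 to 1 is refused whole. A call with a gripper value outside its range is refused whole. The fingers move at their own pace and stop on an object; "newtons" is the grip in N (left out, the last holds). Time passes only in rows, so rows that repeat a pose let the fingers close. It gives the time, the measured TCP pose, the force, the opening and the grip force at its end, in the units of the state.
- arm.sense(): the state, without advancing time (a new reading comes with each control period).
- arm.grab_frame(name): name is "scene" or "side" or "wrist"; returns the picture (400x640x3 uint8, blue, green, red); there is no depth.
- arm.camera_info(name): a dict with "K" (3x3 intrinsics, pixels), "R" (3x3) and "t" (3): a world point X has camera coordinates R X + t. Camera axes: x right, y down, z forward; pixel columns grow to the right and rows downward; lengths in m; the calibration is good to about 2 mm. A picture is of the moment at which its call begins: read the wrist's pose just before it. camera_info takes no time and is no camera call; for the wrist camera it gives the pose at the moment of the call.
- arm.close_job(): hands the job in; it is judged then, once.
The state is a dict: "time_s": time; "joint_pos": joint angles; "qvel": joint speeds; "effort": joint torques, N m; "position": TCP position; "tcp_rot": TCP orientation; "wrist_force": force on the tool from outside, world axes, zero at the start; "ft_torque": the same for the moment, N m; "width": opening from 0.0 (shut) to 1.0 (fully open); "finger_force": force on a finger pad.
Only numpy, scipy, OpenCV 4.12 (cv2) and the standard library are available. Lean on these libraries where they do the work, as an engineer would, in place of code of your own. Each camera call takes 0.05 s, during which the arm holds its last target. There are 200 camera calls.

## Working session

There is one attempt and no reset: what is moved stays moved. The work goes in short steps, Python scripts to look and compute and a tool call to move; the robot and the scene stay as the last step left them, time stands still between calls to the robot, and variables do not carry over. Pictures are saved under pics/ and viewed, at most 11 in all, crops included, and the job is handed in when it is done.

Besides the shell and the picture viewer there is one more tool, called after ">>>" as name(argument=value, ...) on one line, values as JSON. move_arm: Moves the arm, as the interface text tells. Its arguments: {"type":"object","properties":{"xyz":{"type":"array"},"turn":{"type":"array"},"claw":{"type":"array"},"newtons":{"type":"number"}},"required":["xyz","turn","claw"]}

```bash
mkdir -p pics; ls; python3 - <<'E'
from rig import arm
import cv2
for n in ("scene","side"):
    cv2.imwrite(f"pics/{n}0.png",arm.grab_frame(n))
    c=arm.camera_info(n); print(n,c["K"],c["R"],c["t"])
s=arm.sense(); print(s)
E
```

```text
pics
scene [[388.10063992   0.         324.28572786]
 [  0.         388.10063992 196.43763353]
 [  0.           0.           1.        ]] [[-0.53720432  0.84345038  0.00172455]
 [ 0.57192035  0.36576465 -0.73425018]
 [-0.61993438 -0.39345606 -0.67887679]] [ 0.28736302 -0.21278486  1.4253342 ]
side [[365.2371139    0.         324.68231726]
 [  0.         365.2371139  199.48204915]
 [  0.           0.           1.        ]] [[-0.98040898 -0.19682132 -0.00772027]
 [-0.13843677  0.71640544 -0.68381174]
 [ 0.14011958 -0.6693464  -0.72961764]] [0.55760809 0.14303024 0.99307013]
{'time_s': 0.1, 'joint_pos': array([ 1.15203713e+00,  4.23758213e-01,  1.63060657e+00,  1.42955446e-06,
        1.08861804e+00, -1.89949716e-02]), 'qvel': array([-5.46685007e-05, -2.29951289e-03, -4.98659095e-03,  3.33288721e-04,
       -3.51949177e-05,  3.67045536e-04]), 'effort': array([ 3.31814908e-04, -5.45621502e+01, -2.74325931e+01,  6.46356982e-02,
        1.88657135e-02, -1.97331764e-05]), 'position': array([0.24300271, 0.57523527, 0.19598609]), 'tcp_rot': array([ 1.98554067e-01,  9.80089689e-01, -6.78363659e-04, -1.51544176e-04]), 'wrist_force': array([-0.393122  ,  0.17642747, -0.22998819]), 'ft_torque': array([ 0.01738587, -0.05127686,  0.01122418]), 'finger_force': 0.0, 'width': 1.0009143590996867}
```

View pics/scene0.png

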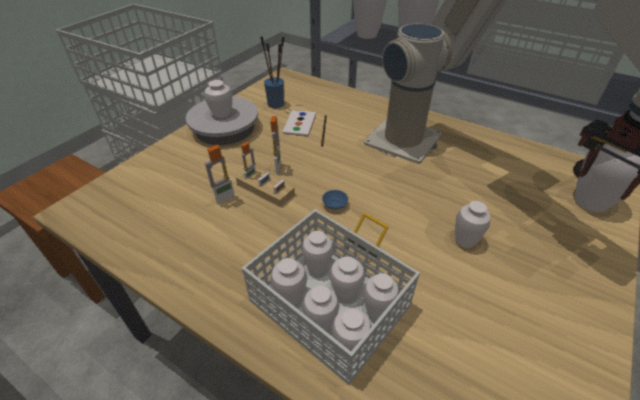

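View pics/side0.png

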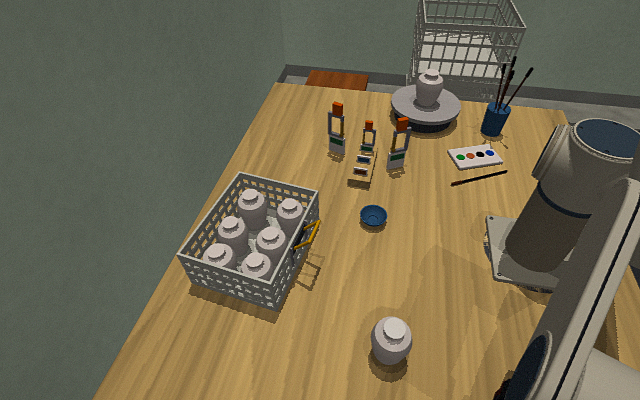

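The candidates are three hooks with orange tabs, in the scene picture at (217,172), (247,158) and (275,140), and in the side picture at (337,128), (369,137) and (400,142). Only the middle one stands in the rack. I'll check it in one close montage, together with the eye.

```bash
python3 - <<'E'
import cv2,numpy as np
a=cv2.imread("pics/scene0.png");b=cv2.imread("pics/side0.png")
def c(i,x,y,w=80,h=60): return cv2.resize(i[y:y+h,x:x+w],(400,300),interpolation=cv2.INTER_CUBIC)
m=np.vstack([np.hstack([c(a,225,140),c(b,330,115,96,72)]),np.hstack([c(a,335,200),c(b,265,205)])])
cv2.imwrite("pics/m1.png",m)
E
```

```text
(no output)
```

View pics/m1.png

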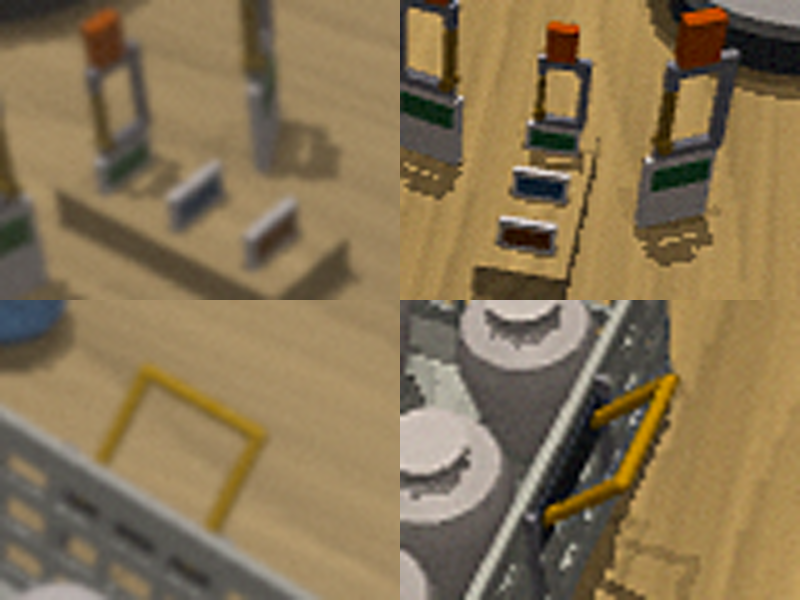

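The crop confirms the choice. The hook with the small tile stands in the rack's end slot, tab at scene (245.5,147.5) and side (369,125). The other two stand on the table and are larger. The bar ends are at scene (364,214) and (387,227), side (319,220.5) and (309.4,242).

```bash
cat > h.py <<'E'
import numpy as np
from rig import arm
from scipy.optimize import least_squares
def proj(c,X):
    p=c["K"]@(c["R"]@np.asarray(X)+c["t"]); return p[:2]/p[2]
def tri(obs,x0=(.6,0,.1)):
    r=least_squares(lambda X:np.concatenate([proj(c,X)-p for c,p in obs]),x0)
    return r.x,np.abs(r.fun).max()
E
python3 - <<'E'
from h import *
S=arm.camera_info("scene");D=arm.camera_info("side")
a=lambda x,y:(225+x/5-.4,140+y/5-.4)
b=lambda x,y:(330+(x-400)/4.167-.4,115+y/4.167-.4)
e=lambda x,y:(335+x/5-.4,200+(y-300)/5-.4)
f=lambda x,y:(265+(x-400)/5-.4,205+(y-300)/5-.4)
pts=dict(tab=(a(103,38),b(563,42)),A=(a(195,185),b(541,173)),B=(a(271,224),b(528,223)),
e1=(e(147,372),f(672,380)),e2=(e(262,437),f(622,485)))
for k,(p,q) in pts.items():
    X,r=tri([(S,p),(D,q)]);print(k,X.round(4),r.round(2))
E
```

```text
tab [ 0.4863 -0.3105  0.1348] 0.26
A [ 0.4903 -0.2489  0.0528] 0.62
B [ 0.4928 -0.1893  0.0518] 0.83
e1 [0.557  0.1254 0.1513] 0.64
e2 [0.5664 0.1906 0.1518] 0.52
```

```bash
cat >> h.py <<'E'
from scipy.spatial.transform import Rotation as R
def down(yang):  # tool z down, tool y at world angle yang
    y=np.array([np.cos(yang),np.sin(yang),0]);z=np.array([0,0,-1.]);return R.from_matrix(np.c_[np.cross(y,z),y,z])
def move(p,rot,p0=None,r0=None):
    s=arm.sense(); p0=s["position"] if p0 is None else p0; r0=R.from_quat(s["tcp_rot"]) if r0 is None else r0
    return r0.inv().apply(np.asarray(p)-p0).round(4),((r0.inv()*rot).as_rotvec()/(np.pi/4)).round(4)
E
python3 - <<'E'
from h import *
s=arm.sense();c=arm.camera_info("wrist")
r=R.from_quat(s["tcp_rot"]).as_matrix();C=-c["R"].T@c["t"]
print("cam in tool",r.T@(C-s["position"]),(c["R"]@r).round(3),c["K"])
for p,a in [((.25,.57,.36),1.17),((.45,.1,.36),1.518),((.486,-.31,.29),1.518)]: print(move(p,down(a)))
E
```

```text
cam in tool [ 8.11499873e-02 -1.26978037e-04 -1.87830190e-01] [[ 0.001  1.    -0.   ]
 [-0.955  0.    -0.298]
 [-0.298  0.001  0.955]] [[275.81367532   0.         322.5066918 ]
 [  0.         275.81367532 201.6428577 ]
 [  0.           0.           1.        ]]
(array([-0.0085, -0.0023, -0.164 ]), array([-0.0018, -0.    ,  0.0013]))
(array([-0.3756, -0.3574, -0.1635]), array([-1.700e-03, -3.000e-04, -4.418e-01]))
(array([-0.5684, -0.721 , -0.093 ]), array([-1.700e-03, -3.000e-04, -4.418e-01]))
```

>>> move_arm(xyz=[[0,0,-0.16],[0,0,-0.16],[0,0,-0.16],[-0.19,-0.18,-0.163],[-0.376,-0.357,-0.163],[-0.376,-0.357,-0.163],[-0.376,-0.357,-0.163],[-0.376,-0.357,-0.163],[-0.376,-0.357,-0.163],[-0.376,-0.357,-0.163],[-0.376,-0.357,-0.163],[-0.376,-0.357,-0.163],[-0.5684,-0.721,-0.163],[-0.5684,-0.721,-0.163],[-0.5684,-0.721,-0.163],[-0.5684,-0.721,-0.163],[-0.5684,-0.721,-0.163],[-0.5684,-0.721,-0.163],[-0.5684,-0.721,-0.163],[-0.5684,-0.721,-0.163]], turn=[[0,0,0],[0,0,0],[0,0,0],[0,0,-0.2],[0,0,-0.4418],[0,0,-0.4418],[0,0,-0.4418],[0,0,-0.4418],[0,0,-0.4418],[0,0,-0.4418],[0,0,-0.4418],[0,0,-0.4418],[0,0,-0.4418],[0,0,-0.4418],[0,0,-0.4418],[0,0,-0.4418],[0,0,-0.4418],[0,0,-0.4418],[0,0,-0.4418],[0,0,-0.4418]], claw=[0,0,0,0,0,0,0,0,0,0,0,0,0,0,0,0,0,0,0,0])

```text
time_s: 2.1
position: [0.4756, -0.2352, 0.3592]
tcp_rot: [0.027, 1.0, 0.0, -0.0]
wrist_force: [1.1, 0.6, 0.1]
width: 1.0
finger_force: 0.0
```

```bash
python3 - <<'E'
from h import *
print(arm.sense()["joint_pos"].round(2),move((.486,-.31,.29),down(1.518)))
E
```

```text
[-0.48  0.13  1.65  0.    1.36 -2.  ] (array([-0.0144, -0.0742,  0.0692]), array([ 0.0003, -0.0002, -0.0005]))
```

>>> move_arm(xyz=[[-0.0144,-0.0742,0.04],[-0.0144,-0.0742,0.04],[-0.0144,-0.0742,0.04],[-0.0144,-0.0742,0.04]], turn=[[0,0,0],[0,0,0],[0,0,0],[0,0,0]], claw=[0,0,0,0])

```text
time_s: 2.5
position: [0.4859, -0.3079, 0.3185]
tcp_rot: [0.027, 1.0, 0.001, -0.001]
wrist_force: [1.3, 0.1, 0.0]
width: 1.001
finger_force: 0.0
```

```bash
python3 - <<'E'
from h import *
import cv2
c=arm.camera_info("wrist");i=arm.grab_frame("wrist");cv2.imwrite("pics/w1r.png",i);np.savez("w1",**c)
cv2.imwrite("pics/w1.png",cv2.resize(i[20:340,120:520],(800,640))[:600])
for p in [(.4863,-.3105,.150),(.490,-.249,.056)]: print(proj(c,p))
E
```

```text
[320.63433422 180.74840603]
[358.29064622 168.2249533 ]
```

View pics/w1.png

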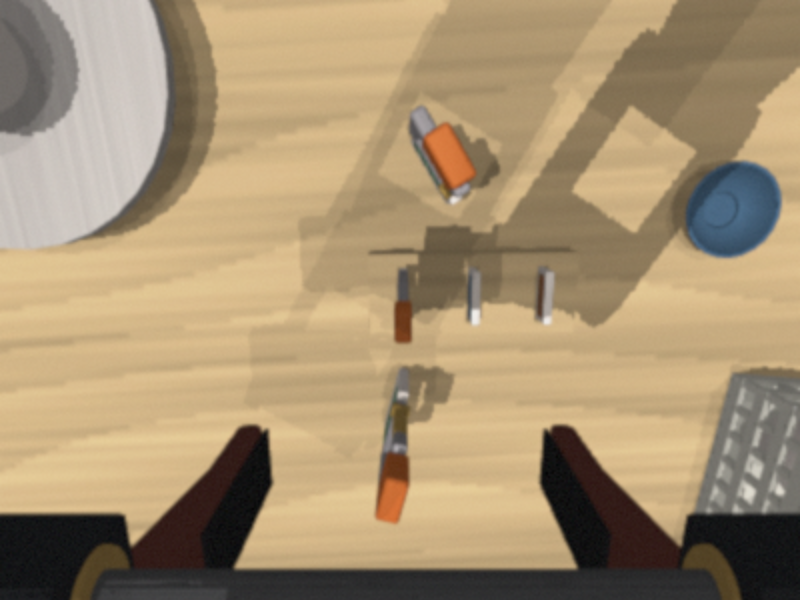

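The tab top is at raw (321.5,180.6), within 1 px of the prediction. The neighbouring hooks are about 0.1 m away along x, so they clear the fingers. I'll descend.

```bash
python3 - <<'E'
from h import *
print(move((.4863,-.3094,.132),down(1.518)))
E
```

```text
(array([-0.0003, -0.0021,  0.1873]), array([ 0.0009, -0.0007, -0.0004]))
```

>>> move_arm(xyz=[[0,-0.002,0.04],[0,-0.002,0.08],[0,-0.002,0.12],[0,-0.002,0.15],[0,-0.002,0.17],[0,-0.002,0.187],[0,-0.002,0.187],[0,-0.002,0.187],[0,-0.002,0.187],[0,-0.002,0.187],[0,-0.002,0.187],[0,-0.002,0.187],[0,-0.002,0.187],[0,-0.002,0.187],[0,-0.002,0.187],[0,-0.002,0.187]], turn=[[0,0,0],[0,0,0],[0,0,0],[0,0,0],[0,0,0],[0,0,0],[0,0,0],[0,0,0],[0,0,0],[0,0,0],[0,0,0],[0,0,0],[0,0,0],[0,0,0],[0,0,0],[0,0,0]], claw=[0,0,0,0,0,0,0,0.3,0.5,0.7,0.8,1,1,1,1,1], newtons=45)

```text
time_s: 4.15
position: [0.4863, -0.31, 0.1324]
tcp_rot: [0.026, 1.0, 0.0, -0.0]
wrist_force: [-0.3, -0.1, -0.4]
width: 0.225
finger_force: 0.0
```

>>> move_arm(xyz=[[0,0,0],[0,0,0],[0,0,0],[0,0,0],[0,0,0]], turn=[[0,0,0],[0,0,0],[0,0,0],[0,0,0],[0,0,0]], claw=[1,1,1,1,1])

```text
time_s: 4.65
position: [0.4863, -0.3099, 0.1324]
tcp_rot: [0.026, 1.0, -0.0, 0.0]
wrist_force: [-0.7, -0.0, 0.8]
width: 0.008
finger_force: 0.0
```

The fingers closed on nothing, so I'll look.

```bash
python3 - <<'E'
from h import *
import cv2
a=arm.grab_frame("scene");b=arm.grab_frame("side");w=arm.grab_frame("wrist")
def c(i,x,y,w=100,h=75): return cv2.resize(i[y:y+h,x:x+w],(400,300),interpolation=cv2.INTER_CUBIC)
m=np.vstack([np.hstack([c(a,200,120),c(b,310,95)]),np.hstack([cv2.resize(w,(400,250)),cv2.resize(w[100:350,120:520],(400,250))])])
cv2.imwrite("pics/m2.png",m)
E
```

```text
(no output)
```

View pics/m2.png

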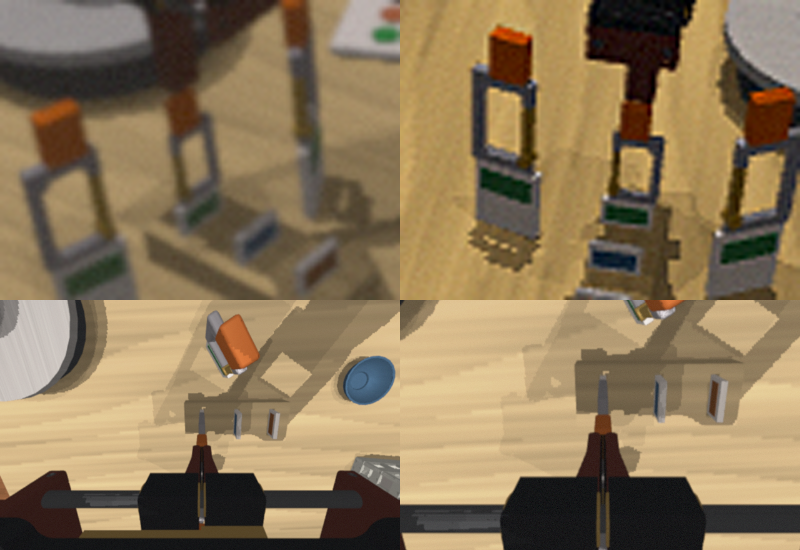

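```bash
python3 - <<'E'
from h import *
S=arm.camera_info("scene");D=arm.camera_info("side");W=arm.camera_info("wrist")
for c,f in ((S,lambda p:((p[0]-200+.4)*4,(p[1]-120+.4)*4)),(D,lambda p:((p[0]-310+.4)*4+400,(p[1]-95+.4)*4)),(W,lambda p:(p[0]/1.6,p[1]/1.6+300))):
    print([np.round(f(proj(c,(.4863,-.31,z))),0) for z in (.056,.121,.1324,.150)])
for p,q in (((183,92),(636,103)),((185,130),(634,140)),((180,228),(601,222)),((218,207),(650,226))):
    print(tri([(S,(200+p[0]/4-.4,120+p[1]/4-.4)),(D,(310+(q[0]-400)/4-.4,95+q[1]/4-.4))]))
E
```

```text
[array([196., 193.]), array([185., 125.]), array([183., 112.]), array([180.,  93.])]
[array([629., 200.]), array([635., 136.]), array([636., 124.]), array([638., 106.])]
[array([202., 425.]), array([202., 441.]), array([202., 444.]), array([202., 451.])]
(array([ 0.48774941, -0.3052957 ,  0.1543465 ]), np.float64(0.3448174266605548))
(array([ 0.4866602 , -0.31066468,  0.11628741]), np.float64(0.057100575025174294))
(array([ 0.50726458, -0.31151787,  0.031377  ]), np.float64(0.8321467265415663))
(array([ 0.46637004, -0.30970162,  0.02956187]), np.float64(0.34927675790120816))
```

```bash
python3 - <<'E'
from h import *
import cv2
s=arm.sense();p=s["position"];print(p,s["joint_pos"].round(3),s["width"],s["finger_force"])
out=[]
for n in ("scene","side"):
    c=arm.camera_info(n);i=arm.grab_frame(n);u=proj(c,(.4863,-.31,.15)).astype(int)
    x0,y0=u[0]-25,u[1]-40
    o=cv2.resize(i[y0:y0+75,x0:x0+50],(400,600),interpolation=cv2.INTER_CUBIC)
    for z in (.121,.15,.18): 
        q=(proj(c,(p[0],p[1],z))-(x0,y0)+.5)*8; cv2.circle(o,tuple(q.astype(int)),3,(255,255,0),-1)
    out.append(o)
cv2.imwrite("pics/m3.png",np.hstack(out))
E
```

```text
[ 0.4863485  -0.30992623  0.13243182] [-0.588  0.435  1.785 -0.     0.921 -2.106] 0.005267192532925689 0.0
```

View pics/m3.png

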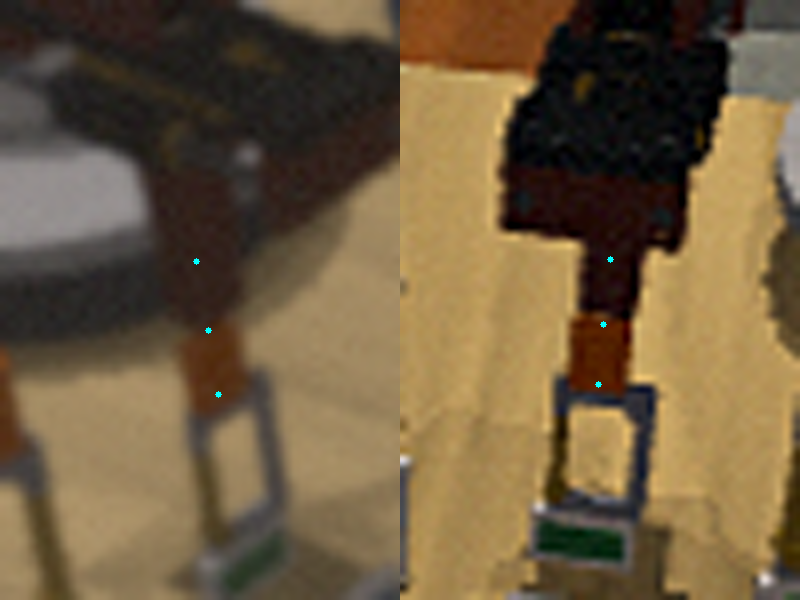

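The tips are about 31 mm higher than the stated geometry (z≈0.152, right over the tab, in three cameras). I trust the pictures, so I'll open and go 28 mm lower.

>>> move_arm(xyz=[[0,0,-0.004],[0,0,-0.004],[0,0,-0.004],[0,0,-0.004],[0,0,-0.004],[0,0,-0.004],[0,0,-0.004],[0,0,0.005],[0,0,0.014],[0,0,0.021],[0,0,0.028],[0,0,0.028],[0,0,0.028]], turn=[[0,0,0],[0,0,0],[0,0,0],[0,0,0],[0,0,0],[0,0,0],[0,0,0],[0,0,0],[0,0,0],[0,0,0],[0,0,0],[0,0,0],[0,0,0]], claw=[0.4,0.4,0.4,0.4,0.4,0.4,0.4,0.4,0.4,0.4,0.4,0.4,0.4])

```text
time_s: 6.2
position: [0.4863, -0.3098, 0.1041]
tcp_rot: [0.026, 1.0, 0.0, -0.0]
wrist_force: [0.1, 0.2, -0.5]
width: 0.603
finger_force: 0.0
```

>>> move_arm(xyz=[[0,0,0],[0,0,0],[0,0,0],[0,0,0],[0,0,0],[0,0,0],[0,0,0],[0,0,0],[0,0,0],[0,0,0]], turn=[[0,0,0],[0,0,0],[0,0,0],[0,0,0],[0,0,0],[0,0,0],[0,0,0],[0,0,0],[0,0,0],[0,0,0]], claw=[1,1,1,1,1,1,1,1,1,1])

```text
time_s: 7.2
position: [0.4864, -0.3099, 0.1045]
tcp_rot: [0.026, 1.0, -0.0, 0.0]
wrist_force: [0.3, 0.9, 2.8]
width: 0.135
finger_force: 45.0
```

The tab is gripped at 11.9 mm. I'll lift and travel to a standoff in front of the eye.

```bash
python3 - <<'E'
from h import *
e=np.array([.5617,.158]);a=-.144;u=np.array([np.cos(a),np.sin(a)])
q=e-.08*u
for p,b in (((.4864,-.3099,.26),1.518),((.45,-.1,.26),1.48),((*q,.26),np.pi/2+a)): print(p,move(p,down(b)))
E
```

```text
(0.4864, -0.3099, 0.26) (array([-0.    ,  0.    , -0.1555]), array([-0.0001,  0.0001, -0.    ]))
(0.45, -0.1, 0.26) (array([ 0.0474,  0.2077, -0.1555]), array([-0.0001,  0.0001,  0.0484]))
(np.float64(0.48252800771799104), np.float64(0.16948022813786903), 0.26) (array([ 0.0291,  0.4785, -0.1555]), array([-1.000e-04,  2.000e-04,  1.161e-01]))
```

>>> move_arm(xyz=[[0,0,-0.02],[0,0,-0.05],[0,0,-0.09],[0,0,-0.13],[0,0,-0.155],[0,0,-0.155]], turn=[[0,0,0],[0,0,0],[0,0,0],[0,0,0],[0,0,0],[0,0,0]], claw=[1,1,1,1,1,1])

```text
time_s: 7.8
position: [0.4881, -0.3111, 0.2631]
tcp_rot: [0.026, 1.0, -0.002, 0.003]
wrist_force: [0.5, 0.3, -1.5]
width: 0.132
finger_force: 45.0
```

```bash
python3 - <<'E'
from h import *
e=np.array([.5617,.158]);a=-.144;u=np.array([np.cos(a),np.sin(a)])
q=e-.08*u
for p,b in (((.45,-.1,.26),1.48),((*q,.26),np.pi/2+a)): print(p,move(p,down(b)))
E
```

```text
(0.45, -0.1, 0.26) (array([0.0492, 0.2088, 0.0021]), array([-0.0044,  0.0077,  0.0485]))
(np.float64(0.48252800771799104), np.float64(0.16948022813786903), 0.26) (array([0.0309, 0.4797, 0.0012]), array([-0.0042,  0.0078,  0.1162]))
```

>>> move_arm(xyz=[[0.003,0.01,0],[0.012,0.035,0],[0.024,0.07,0],[0.036,0.11,0],[0.043,0.15,0],[0.047,0.19,0],[0.047,0.23,0],[0.045,0.27,0],[0.043,0.31,0],[0.04,0.35,0],[0.036,0.39,0],[0.033,0.425,0],[0.031,0.45,0],[0.03,0.468,0],[0.029,0.476,0],[0.029,0.4785,0],[0.029,0.4785,0],[0.029,0.4785,0],[0.029,0.4785,0]], turn=[[0,0,0],[0,0,0.01],[0,0,0.02],[0,0,0.03],[0,0,0.04],[0,0,0.05],[0,0,0.06],[0,0,0.07],[0,0,0.08],[0,0,0.09],[0,0,0.1],[0,0,0.11],[0,0,0.116],[0,0,0.116],[0,0,0.116],[0,0,0.116],[0,0,0.116],[0,0,0.116],[0,0,0.116]], claw=[1,1,1,1,1,1,1,1,1,1,1,1,1,1,1,1,1,1,1])

```text
time_s: 9.7
position: [0.4825, 0.1686, 0.2594]
tcp_rot: [0.072, 0.997, -0.0, -0.0]
wrist_force: [-0.8, -0.4, -1.7]
width: 0.137
finger_force: 45.0
```

```bash
python3 - <<'E'
from h import *
import cv2
s=arm.sense();print(s["position"],s["wrist_force"].round(2),s["joint_pos"].round(2))
c=arm.camera_info("wrist");i=arm.grab_frame("wrist");np.savez("w2",**c,p=s["position"],q=s["tcp_rot"])
cv2.imwrite("pics/w2r.png",i)
for n in ("scene","side"): cv2.imwrite(f"pics/{n}2.png",arm.grab_frame(n))
cv2.imwrite("pics/w2.png",cv2.resize(i[60:360,120:520],(800,600),interpolation=cv2.INTER_CUBIC))
E
```

```text
[0.48251723 0.16864515 0.25936189] [-0.79 -0.42 -1.7 ] [ 0.31  0.18  1.82 -0.    1.14 -1.11]
```

View pics/w2.png

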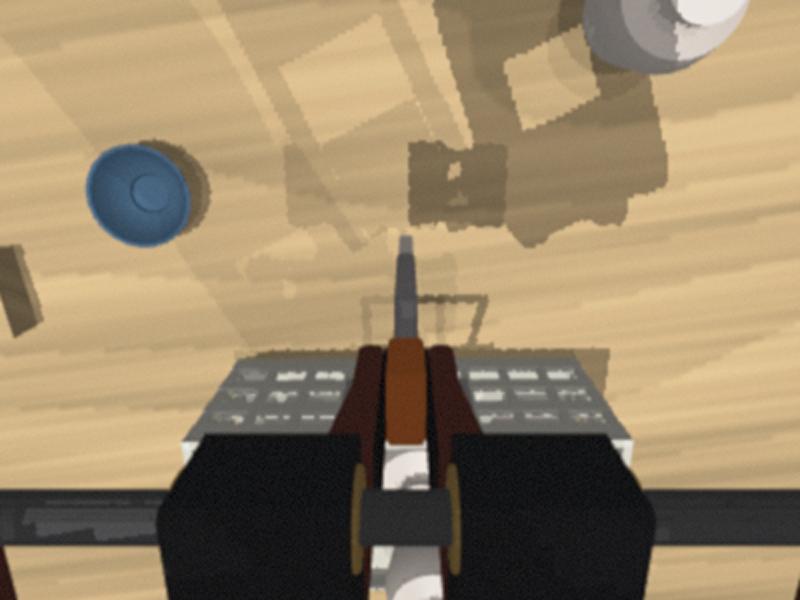

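The wrist view shows the crate's front top edge level (rows 442 left and right) and centred at column 407 against the clip at 405. So the yaw and lateral position are right. The fingers hide the eye, so I'll check with the fixed cameras.

```bash
python3 - <<'E'
from h import *
import cv2
w=np.load("w2.npz");p=w["p"];a=-.144;u=np.array([np.cos(a),np.sin(a),0])
C=-w["R"].T@w["t"]
for uv,z in (((120+242/2,236),0),((120+606/2,236),0),((120+183/2,281),.13),((120+632/2,281),.13)):
    d=w["R"].T@np.linalg.inv(w["K"])@[*uv,1];X=C+d*(z-C[2])/d[2];print(X.round(4),"along u from tcp",((X-p)@u).round(4))
out=[]
for n in ("scene","side"):
    c=arm.camera_info(n);i=cv2.imread(f"pics/{n}2.png")
    pts=np.array([proj(c,p+[0,0,-.1]),proj(c,p+[0,0,.02]),proj(c,(.5617,.158,.15))]);m=(pts.min(0)+pts.max(0))/2
    x0,y0=(m-[36,54]).astype(int);print(n,x0,y0,pts.round(1))
    out.append(cv2.resize(i[y0:y0+108,x0:x0+72],(400,600),interpolation=cv2.INTER_CUBIC))
cv2.imwrite("pics/m4.png",np.hstack(out))
E
```

```text
[ 0.5822  0.0084 -0.    ] along u from tcp 0.1217
[0.6285 0.3266 0.    ] along u from tcp 0.1218
[0.5876 0.0047 0.13  ] along u from tcp 0.1275
[0.6304 0.2987 0.13  ] along u from tcp 0.1277
scene 351 136 [[393.9 199.6]
 [400.5 160.6]
 [374.9 220.3]]
side 295 166 [[346.7 238.2]
 [348.8 202.4]
 [313.9 231.8]]
```

View pics/m4.png

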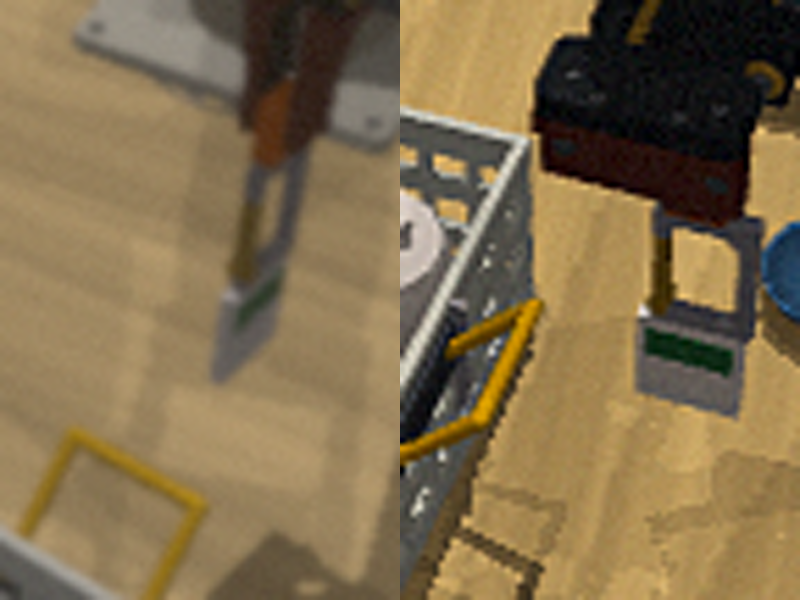

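```bash
python3 - <<'E'
from h import *
S=arm.camera_info("scene");D=arm.camera_info("side");k=400/72
w=np.load("w2.npz");p=w["p"];a=-.144;u=np.array([np.cos(a),np.sin(a),0]);v=np.array([-u[1],u[0],0])
for n,s,d in (("gbot",(215,378),(637,390)),("sbot",(272,345),(738,416)),("gtop",(224,290),(640,315)),("stop",(285,257),(746,340)),("e1",(77,434),(539,303)),("e2",(203,507),(480,418))):
    X,r=tri([(S,(351+s[0]/k-.4,136+s[1]/k-.4)),(D,(295+(d[0]-400)/k-.4,166+d[1]/k-.4))])
    print(n,X.round(4),"rel",((X-p)@u).round(4),((X-p)@v).round(4),(X-p)[2].round(4),r.round(2))
E
```

```text
gbot [0.5044 0.1669 0.1615] rel 0.0219 0.0014 -0.0978 0.29
sbot [0.463  0.1732 0.1571] rel -0.02 0.0017 -0.1022 1.26
gtop [0.5038 0.1653 0.2099] rel 0.0215 -0.0002 -0.0495 0.81
stop [0.4622 0.1724 0.2068] rel -0.0206 0.0008 -0.0526 0.94
e1 [0.5558 0.1254 0.1523] rel 0.0788 -0.0323 -0.1071 0.95
e2 [0.5667 0.1905 0.1534] rel 0.0802 0.0337 -0.106 0.8
```

The clip hangs about 99 mm below the TCP and is straight. The bar is 79.5 mm ahead at z≈0.1525. I'll descend 94 mm, then advance 50 mm, still short of contact.

>>> move_arm(xyz=[[0,0.001,0.01],[0,0.001,0.03],[0,0.001,0.055],[0,0.001,0.08],[0,0.001,0.094],[-0.01,0.001,0.094],[-0.025,0.001,0.094],[-0.04,0.001,0.094],[-0.05,0.001,0.094],[-0.05,0.001,0.094],[-0.05,0.001,0.094],[-0.05,0.001,0.094],[-0.05,0.001,0.094]], turn=[[0,0,0],[0,0,0],[0,0,0],[0,0,0],[0,0,0],[0,0,0],[0,0,0],[0,0,0],[0,0,0],[0,0,0],[0,0,0],[0,0,0],[0,0,0]], claw=[1,1,1,1,1,1,1,1,1,1,1,1,1])

```text
time_s: 11.15
position: [0.5318, 0.1633, 0.1655]
tcp_rot: [0.072, 0.997, -0.0, -0.0]
wrist_force: [0.2, 0.1, -1.5]
width: 0.137
finger_force: 45.0
```

```bash
python3 - <<'E'
from h import *
import cv2
s=arm.sense();print(s["position"],s["wrist_force"].round(2))
out=[]
for n in ("scene","side"):
    c=arm.camera_info(n);i=arm.grab_frame(n);x0,y0=(proj(c,(.55,.16,.14))-[30,45]).astype(int);print(n,x0,y0)
    out.append(cv2.resize(i[y0:y0+90,x0:x0+60],(400,600),interpolation=cv2.INTER_CUBIC))
cv2.imwrite("pics/m5.png",np.hstack(out))
E
```

```text
[0.5317624  0.16331425 0.16549206] [ 0.22  0.13 -1.47]
scene 347 175
side 288 190
```

View pics/m5.png

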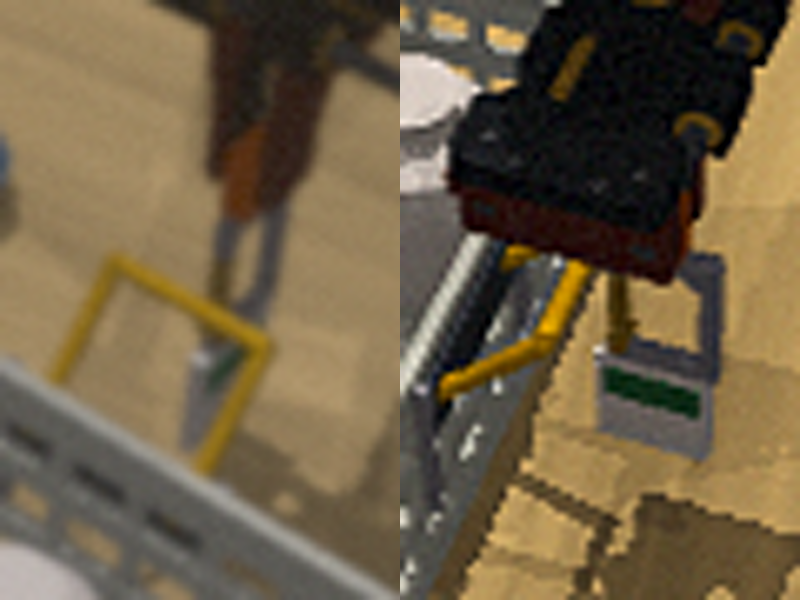

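Scene shows the bar in front of the gate, centred within about a millimetre by my calculation, and nothing is touching. I'll press in slowly.

>>> move_arm(xyz=[[-0.005,0,0],[-0.008,0,0],[-0.01,0,0],[-0.012,0,0],[-0.014,0,0],[-0.014,0,0],[-0.014,0,0]], turn=[[0,0,0],[0,0,0],[0,0,0],[0,0,0],[0,0,0],[0,0,0],[0,0,0]], claw=[1,1,1,1,1,1,1])

```text
time_s: 11.95
position: [0.5458, 0.1612, 0.1653]
tcp_rot: [0.072, 0.997, -0.0, -0.0]
wrist_force: [-2.4, 1.1, -1.2]
width: 0.134
finger_force: 45.0
```

>>> move_arm(xyz=[[-0.002,0,0],[-0.004,0,0],[-0.006,0,0],[-0.006,0,0],[-0.006,0,0]], turn=[[0,0,0],[0,0,0],[0,0,0],[0,0,0],[0,0,0]], claw=[1,1,1,1,1])

```text
time_s: 12.45
position: [0.5518, 0.1603, 0.1652]
tcp_rot: [0.072, 0.997, -0.0, -0.0]
wrist_force: [-3.3, 1.3, -1.7]
width: 0.131
finger_force: 45.0
```

>>> move_arm(xyz=[[-0.002,0,0],[-0.004,0,0],[-0.006,0,0],[-0.007,0,0],[-0.007,0,0],[-0.007,0,0]], turn=[[0,0,0],[0,0,0],[0,0,0],[0,0,0],[0,0,0],[0,0,0]], claw=[1,1,1,1,1,1])

```text
time_s: 13.05
position: [0.5589, 0.1593, 0.1653]
tcp_rot: [0.072, 0.997, -0.0, -0.0]
wrist_force: [-3.4, 1.1, -3.6]
width: 0.138
finger_force: 45.0
```

>>> move_arm(xyz=[[-0.001,0,0],[-0.001,0,0.002],[-0.001,0,0.004],[-0.001,0,0.006],[-0.001,0,0.008],[-0.001,0,0.01],[-0.001,0,0.01],[-0.001,0,0.01]], turn=[[0,0,0],[0,0,0],[0,0,0],[0,0,0],[0,0,0],[0,0,0],[0,0,0],[0,0,0]], claw=[1,1,1,1,1,1,1,1])

```text
time_s: 13.85
position: [0.5602, 0.1592, 0.1552]
tcp_rot: [0.072, 0.997, -0.0, 0.0]
wrist_force: [-1.4, 0.6, -4.3]
width: 0.13
finger_force: 45.0
```

>>> move_arm(xyz=[[0,0,0.001],[0,0,0.002],[0,0,0.003],[0,0,0.003],[0,0,0.003]], turn=[[0,0,0],[0,0,0],[0,0,0],[0,0,0],[0,0,0]], claw=[1,1,1,1,1])

```text
time_s: 14.35
position: [0.56, 0.1592, 0.1522]
tcp_rot: [0.072, 0.997, -0.0, 0.0]
wrist_force: [-0.6, 0.4, -4.0]
width: 0.132
finger_force: 45.0
```

>>> move_arm(xyz=[[0,0,0.001],[0,0,0.002],[0,0,0.002],[0,0,0.002]], turn=[[0,0,0],[0,0,0],[0,0,0],[0,0,0]], claw=[1,1,1,1])

```text
time_s: 14.75
position: [0.5604, 0.1593, 0.1507]
tcp_rot: [0.072, 0.997, 0.0, 0.0]
wrist_force: [-0.6, -0.1, -1.7]
width: 0.134
finger_force: 45.0
```

>>> move_arm(xyz=[[0,0,0.001],[0,0,0.001],[0,0,0.001]], turn=[[0,0,0],[0,0,0],[0,0,0]], claw=[1,1,1])

```text
time_s: 15.05
position: [0.56, 0.1592, 0.1494]
tcp_rot: [0.072, 0.997, 0.0, 0.0]
wrist_force: [0.1, -0.2, -0.8]
width: 0.133
finger_force: 45.0
```

>>> move_arm(xyz=[[0,0,0.001],[0,0,0.001],[0,0,0.001]], turn=[[0,0,0],[0,0,0],[0,0,0]], claw=[1,1,1])

```text
time_s: 15.35
position: [0.5601, 0.1593, 0.1487]
tcp_rot: [0.072, 0.997, 0.0, 0.0]
wrist_force: [-1.3, -0.3, 3.1]
width: 0.138
finger_force: 45.0
```

>>> move_arm(xyz=[[0,0,0.0005],[0,0,0.001],[0,0,0.001]], turn=[[0,0,0],[0,0,0],[0,0,0]], claw=[1,1,1])

```text
time_s: 15.65
position: [0.5603, 0.1593, 0.1485]
tcp_rot: [0.072, 0.997, 0.0, 0.0]
wrist_force: [-3.2, -0.2, 9.9]
width: 0.135
finger_force: 45.0
```

>>> move_arm(xyz=[[0,0,-0.0001],[0,0,-0.0002],[0,0,-0.0002],[0,0,-0.0002],[0,0,-0.0002]], turn=[[0,0,0],[0,0,0],[0,0,0],[0,0,0],[0,0,0]], claw=[1,1,1,1,1])

```text
time_s: 16.15
position: [0.5603, 0.1593, 0.1486]
tcp_rot: [0.072, 0.997, 0.0, 0.0]
wrist_force: [-2.0, -0.1, 6.8]
width: 0.132
finger_force: 45.0
```

>>> move_arm(xyz=[[0,0,0.0003],[0,0,0.0003],[0,0,0.0003],[0,0,0.0003],[0,0,0.0003],[0,0,0.0003]], turn=[[0,0,0],[0,0,0],[0,0,0],[0,0,0],[0,0,0],[0,0,0]], claw=[1,1,1,1,1,1])

```text
time_s: 16.75
position: [0.5603, 0.1594, 0.1485]
tcp_rot: [0.072, 0.997, 0.0, 0.0]
wrist_force: [-3.4, -1.4, 10.1]
width: 0.134
finger_force: 45.0
```

```bash
python3 - <<'E'
from h import *
import cv2
s=arm.sense();print(s["position"],s["wrist_force"].round(2))
out=[]
for n in ("scene","side"):
    c=arm.camera_info(n);i=arm.grab_frame(n);x0,y0=(proj(c,(.56,.16,.14))-[30,45]).astype(int)
    out.append(cv2.resize(i[y0:y0+90,x0:x0+60],(400,600),interpolation=cv2.INTER_CUBIC))
cv2.imwrite("pics/m6.png",np.hstack(out))
E
```

```text
[0.56028205 0.15935757 0.14851833] [-3.37 -1.39 10.14]
```

View pics/m6.png

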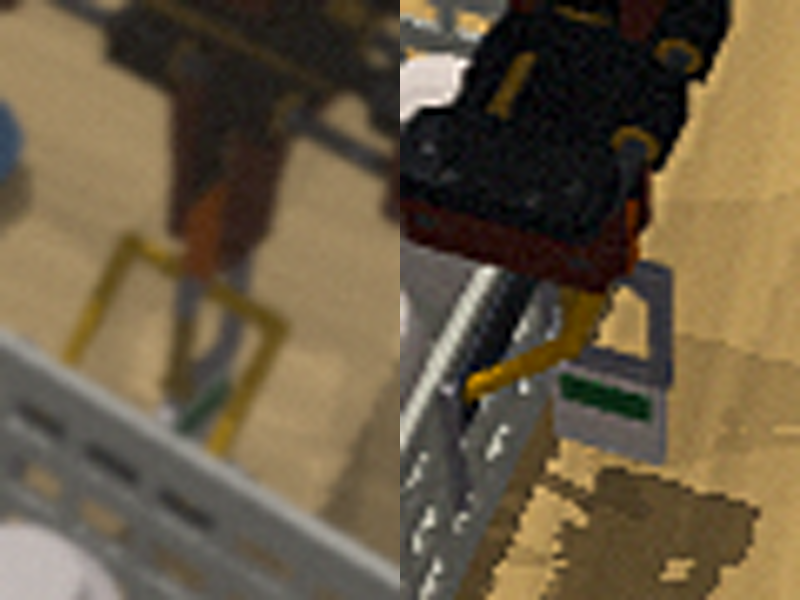

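The bar passes through the hook window with the gate upright below it, and the tug held at about 10–11 N. Now I'll unload, open, check, then retreat straight up.

>>> move_arm(xyz=[[0,0,-0.0006],[0,0,-0.0012],[0,0,-0.0014],[0,0,-0.0014],[0,0,-0.0014]], turn=[[0,0,0],[0,0,0],[0,0,0],[0,0,0],[0,0,0]], claw=[1,1,1,1,1])

```text
time_s: 17.35
position: [0.5601, 0.1593, 0.1487]
tcp_rot: [0.072, 0.997, 0.0, 0.0]
wrist_force: [-0.2, -0.7, 1.7]
width: 0.134
finger_force: 45.0
```

>>> move_arm(xyz=[[0,0,-0.0005],[0,0,-0.0005],[0,0,-0.0005],[0,0,-0.0005],[0,0,-0.0005],[0,0,-0.0005],[0,0,-0.0005],[0,0,-0.0005],[0,0,-0.0005],[0,0,-0.0005],[0,0,-0.0005]], turn=[[0,0,0],[0,0,0],[0,0,0],[0,0,0],[0,0,0],[0,0,0],[0,0,0],[0,0,0],[0,0,0],[0,0,0],[0,0,0]], claw=[1,0.85,0.8,0.75,0.7,0.6,0.5,0.5,0.5,0.5,0.5])

```text
time_s: 18.45
position: [0.56, 0.1592, 0.1492]
tcp_rot: [0.072, 0.997, -0.0, -0.0]
wrist_force: [-0.5, -0.1, 0.3]
width: 0.501
finger_force: 0.0
```

>>> move_arm(xyz=[[0,0,-0.005],[0,0,-0.015],[0,0,-0.03],[0,0,-0.05],[0,0,-0.08],[0,0,-0.12],[0,0,-0.15],[0,0,-0.15],[0,0,-0.15],[0,0,-0.15],[0,0,-0.15],[0,0,-0.15],[0,0,-0.15],[0,0,-0.15],[0,0,-0.15]], turn=[[0,0,0],[0,0,0],[0,0,0],[0,0,0],[0,0,0],[0,0,0],[0,0,0],[0,0,0],[0,0,0],[0,0,0],[0,0,0],[0,0,0],[0,0,0],[0,0,0],[0,0,0]], claw=[0.5,0.5,0.5,0.5,0.5,0.5,0.5,0.5,0.5,0.5,0.5,0.5,0.5,0.5,0.5])

```text
time_s: 19.95
position: [0.56, 0.1592, 0.299]
tcp_rot: [0.072, 0.997, -0.0, -0.0]
wrist_force: [-0.2, 0.2, 0.4]
width: 0.504
finger_force: 0.0
```

```bash
python3 - <<'E'
from h import *
import cv2
out=[]
for n in ("scene","side"):
    c=arm.camera_info(n);i=arm.grab_frame(n);x0,y0=(proj(c,(.56,.16,.14))-[30,45]).astype(int)
    out.append(cv2.resize(i[y0:y0+90,x0:x0+60],(400,600),interpolation=cv2.INTER_CUBIC))
cv2.imwrite("pics/m7.png",np.hstack(out))
E
```

```text
(no output)
```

View pics/m7.png

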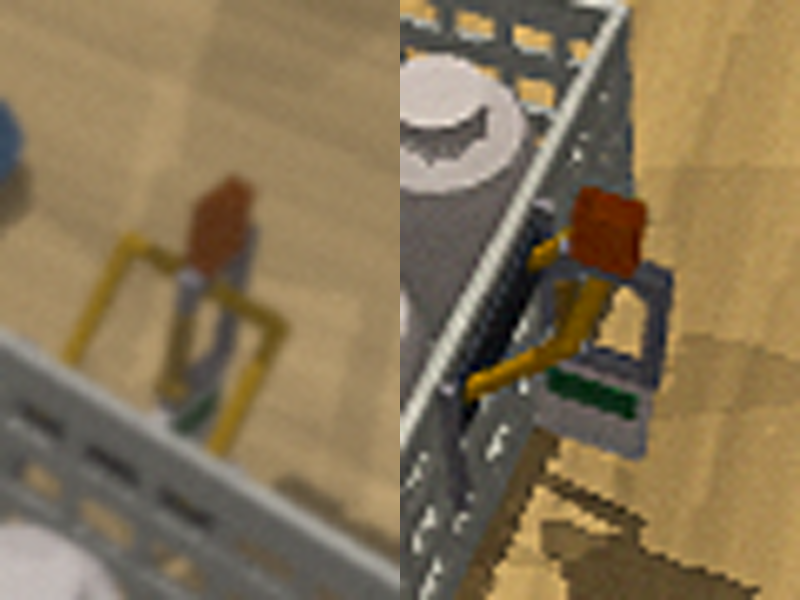

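The hook hangs on the bar, released, gate shut, tab near scene crop (222,225). I'll let it settle 1.5 s and then hand in if it is still.

>>> move_arm(xyz=[[0,0,0],[0,0,0],[0,0,0],[0,0,0],[0,0,0],[0,0,0],[0,0,0],[0,0,0],[0,0,0],[0,0,0],[0,0,0],[0,0,0],[0,0,0],[0,0,0],[0,0,0]], turn=[[0,0,0],[0,0,0],[0,0,0],[0,0,0],[0,0,0],[0,0,0],[0,0,0],[0,0,0],[0,0,0],[0,0,0],[0,0,0],[0,0,0],[0,0,0],[0,0,0],[0,0,0]], claw=[0.5,0.5,0.5,0.5,0.5,0.5,0.5,0.5,0.5,0.5,0.5,0.5,0.5,0.5,0.5])

```text
time_s: 21.55
position: [0.56, 0.1592, 0.2992]
tcp_rot: [0.072, 0.997, -0.0, -0.0]
wrist_force: [-0.6, -0.0, 0.5]
width: 0.502
finger_force: 0.0
```

```bash
python3 - <<'E'
from h import *
import cv2
c=arm.camera_info("side");x0,y0=(proj(c,(.56,.16,.14))-[30,45]).astype(int)
def cen():
    h=cv2.cvtColor(arm.grab_frame("side")[y0:y0+90,x0:x0+60],cv2.COLOR_BGR2HSV)
    m=cv2.moments(cv2.inRange(h,(2,180,60),(11,255,255)),True); return m["m10"]/m["m00"],m["m01"]/m["m00"],m["m00"]
L=[cen() for _ in range(12)]
print(np.round(L,2))
d=np.ptp(np.array(L)[:,:2],axis=0);print(d)
if d.max()<.6: print(arm.close_job())
E
```

```text
[[30.51 34.19 80.  ]
 [30.37 34.18 83.  ]
 [30.65 34.24 82.  ]
 [30.76 34.36 83.  ]
 [30.49 34.46 85.  ]
 [30.76 34.51 82.  ]
 [30.73 33.96 78.  ]
 [30.59 34.49 83.  ]
 [30.81 34.52 86.  ]
 [30.5  34.28 82.  ]
 [30.76 34.53 89.  ]
 [30.67 34.66 88.  ]]
[0.44045951 0.69755245]
```

```bash
python3 -c "
from rig import arm
print(arm.close_job())"
```

```text
the job is handed in; nothing more can be done
None
```

The hook is clipped on the eye, was tugged at about 10 N, and was released hanging upright and still with its gate shut; I handed the job in at about 22 s and the judge returned no verdict.

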